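# Undock the test carrier and run it round the curved rail to the unloading stop

## Task

The modules on the carrier have finished their test. Take the carrier by its knob, draw its plug out of the sprung test socket, and slide it along the curved guide rail, round the bend, until it rests against the rubber buffers of the unloading stop; then let go. Keep the carrier on its rail all the way and leave the other things on the bench where they are.

Things in the scene. Friction and masses are not known exactly. Their poses are not given: they have to be found in the camera images.
- track: Fixed rail fixture on a grey L-shaped base plate 10 mm thick. Origin on the bench, inside the L; z up. Place and angle vary. Middle line of its steel rail (30 mm wide, top 30 mm above the bench), in mm in this frame: dock leg x = 82 from y = 131 to 38; quarter circle of radius 120 about (-38, 38) to (-38, -82); stop leg y = -82 from x = -38 to -134.
- bend_centre (a point): Centre of the rail's quarter circle, at the height of the rail's top (30 mm); axes of the track. The carrier's knob goes round the bend about this point on a circle of about 115.5 mm radius (114 to 117), a little inside the rail's middle line, because the guide rollers stand 32 mm before and behind the knob and these follow the line; on the straight legs the knob is over the line.
- socket_mouth (a point): Test socket: a black block 70 mm wide and 60 mm high across the end of the dock leg, 73 mm beyond the knob at the start. This point is the middle of its mouth, 43 mm above the bench (track (82, 156) mm); axes of the track; the socket lies on its +y side. Two sprung steel rollers, one in each cheek, hold the plug.
- stop_face (a point): Unloading stop: aluminium bracket 52 mm wide and high at the end of the stop leg, with two rubber buffers. This point lies midway between them on their faces, 36 mm above the bench, over the rail's middle line (track (-148, -82) mm); axes of the track. The carrier arrives in track -x; its knob is then 60 mm from here, at track (-88, -82) mm.
- carrier_knob (a point): Middle of the round black knob at the carrier's centre, which turns freely on its stem: an upright cylinder 24 mm in diameter, 32 mm high, from 68 to 100 mm above the bench (this point: on its axis at 84). Starts at track (82, 83) mm. x axis: along the carrier towards its plug (travel is in -x), z up.
- carrier_plate (a point): Carrier: alloy plate 120 x 80 x 8 mm, 0.5 to 0.9 kg; this point is under its middle, on the rail. Four flanged rollers (32 mm before and behind the middle) hook under the rail's edges with 2 to 3 mm play: it cannot be lifted off, slides with 1 to 5 N and turns by itself with the rail. Two filter modules beside the knob reach 57 mm above the bench, 22 to 52 mm from the knob's axis.
- plug_tip (a point): Tip of the carrier's plug, 91 mm from the knob in carrier +x, 43 mm above the bench: a black tongue 14 mm wide with a rounded head 24 mm wide, 18 mm inside the socket at the start. The sprung rollers grip behind the head: a straight pull away from the socket (track -y) of about 6 to 12 N frees it within 8 mm. Axes of the carrier.
- rework_bin: Bystander: an open black bin, 80 x 115 x 44 mm, standing inside the L of the track. Origin: centre of its underside.
- side_cutters: Bystander: red-handled cutters, 123 x 48 x 13 mm, lying beside the bin. Origin: centre of the underside.
- screwdriver: Bystander: a small screwdriver, 124 x 14 x 13 mm, lying to the right of the track. Origin: centre of the underside.
- marker: Bystander: a marker pen, 136 x 17 x 19 mm, lying to the right front. Origin: centre of the underside.

How it is judged (in metres and radians):
On the way, in this order (a step that is already met when the one before it is completed fails the run):
1. the plug has been drawn out of the socket, with the carrier still on the dock leg of the rail (y of plug_tip in the frame of track between 0.05 and 0.153 m).
2. the carrier is half-way round the bend, on the rail (x of carrier_knob in the frame of track below 0.065 m and y of carrier_knob in the frame of track below -0.02 m and horizontal distance between carrier_knob and bend_centre between 0.106 and 0.134 m).
At the end, for the whole second after the job is handed in: The carrier rests upright on the stop leg of the rail with its leading edge against the rubber buffers or at most 8 mm short of them (knob within 68 mm of the buffer faces and within 10 mm of the rail's middle line) (x of carrier_knob in the frame of stop_face below 0.068 m and y of carrier_knob in the frame of stop_face between -0.01 and 0.01 m and angle between carrier_knob's own z axis and vertical below 0.1 rad); the robot touches nothing.
It fails at once if the carrier is levered or lifted off its rail (tilted more than 0.2 rad or raised more than 15 mm) (angle between carrier_knob's own z axis and vertical above 0.2 rad or height (world z) of carrier_knob above 0.099 m).
It fails at once if a bystander is pushed more than 40 mm (distance of any of rework_bin, side_cutters, screwdriver, marker from where it was at the start of the episode above 0.04 m).
It also fails if it takes over 48 s, if anything falls off the work surface, if the arm or the gripper's body presses on something with over 40 N, if the wrist force passes 120 N, or if a joint passes its speed limit or range.

## Robot

A 6-joint arm with a two-finger parallel gripper is mounted at the origin on a cart in front of the work surface, level with it; the furniture and walls round the work are solid. World frame = base frame: x ahead of the robot, y to its left, z up, the work surface at z = 0. Lengths are in mm, angles in rad, forces in N, time in s.
With the tool pointing down it reaches from about 350 to 775 mm from the base axis. Payload 7.3 kg.
Tool frame: the origin (TCP) lies on the centre line of the jaws, within the pads' length; the fingertips stand 17 mm ahead of it and the grasp point (between the pads) lies 2 mm behind it; z points along the fingers, y is the line along which they close (so a half turn about z gives the same grasp; the last joint's range is limited). The gripper opens to 92 mm and grips with 3 to 60 N. Pads are 19 mm wide; open, the fingers measure 130 mm over their backs; the gripper's body (75 mm by 190 mm) begins 47 mm behind the grasp point.
Start: joints at [-1.358, 0.342, 1.524, -0, 1.275, -0.146], TCP at [184.377, -491.577, 243.741] pointing down, gripper open.
Joint ranges: [-2.53, 2.53], [-0.77, 2.02], [0.04, 2.7], [-1, 4.14], [0.28, 2.66], [-3.11, 3.11]. Speed limits (rad/s): [2.57, 2.57, 3.14, 3.14, 3.14, 3.14].

## Interface

Orientations are given as [roll, pitch, yaw] about the fixed x, y, z axes, in that order (R = Rz(yaw) Ry(pitch) Rx(roll)).
In Python, from plant import bot gives the robot as it stands. The module is installed in compiled form; this text tells all that it offers.
- The arm moves only by the shell command python3 -m pendant 'ROWS'. ROWS is JSON, a list of rows, each a list of 3 entries, a list of its own where there are three numbers: the shift along the world's x, y, z as a fraction of full scale, then the turn, a rotation vector about the world's x, y, z as a fraction of full scale, then the opening, from -1 (shut) to 1 (fully open), so that 0 is half open. In form: [[[tx, ty, tz], [rx, ry, rz], claw], ...]. A call has exactly 10 rows; each row shifts and turns the commanded pose from where the row before left it; what a row does not reach is not made up. Full scale, the value 1, is 30 mm for a shift and 0.12 rad for a turn. A row lasts 1/12 s, in which the tool goes at most 41.7 mm and 7.16 degrees, less where a joint would pass 70% of its speed; a pose out of reach is approached as far as the arm can. A call with a number of a shift or a turn outside -1 to 1 is refused whole. A call with a gripper value outside its range is refused whole. The fingers move at their own pace and stop on an object; the grip force is fixed at half the most. Time passes only in rows, so rows that do not move let the fingers close, or fill a call up. It gives the time, the measured TCP pose, the force, the opening and the grip force at its end, in the units of the state.
- bot.get_obs(): the state, without advancing time (a new reading comes with each control period).
- bot.capture(name): name is "side" or "top"; returns the picture (384x512x3 uint8, blue, green, red); there is no depth.
- bot.camera_params(name): a dict with "fovy" (degrees; the focal length in pixels is half the picture's height over the tangent of half this angle, whatever the lens; pixels are square), "cx", "cy" (the principal point, pixels), "camera_from_world" (4x4, takes a point from world to camera coordinates). Camera axes: x right, y down, z forward; pixel columns grow to the right and rows downward; lengths in mm; the calibration is good to about 2 mm. A picture is of the moment at which its call begins. camera_params takes no time and is no camera call.
- bot.close_job(): hands the job in; it is judged then, once.
The state is a dict: "time": time; "joint_positions": joint angles; "dq": joint speeds; "tau": joint torques, N m; "tool_pos": TCP position; "tcp_rot": TCP orientation; "contact_force": force on the tool from outside, world axes, zero at the start; "moment": the same for the moment, N m; "grip_width": finger opening in mm; "finger_force": force on a finger pad.
Only numpy, scipy, OpenCV 4.12 (cv2) and the standard library are available. Lean on these libraries where they do the work, as an engineer would, in place of code of your own. Each camera call takes 0.05 s, during which the arm holds its last target. There are 200 camera calls.

## Working session

There is one attempt and no reset: what is moved stays moved. The work goes in short steps, Python scripts to look and compute and a shell command to move; the robot and the scene stay as the last step left them, time stands still between calls to the robot, and variables do not carry over. Pictures are saved under pics/ and viewed, at most 10 in all, crops included, and the job is handed in when it is done.

```bash
mkdir -p pics; python3 - <<'E'
from plant import bot
import cv2
for n in("top","side"):
    cv2.imwrite(f"pics/{n}0.png",cv2.resize(bot.capture(n),(800,600),interpolation=cv2.INTER_CUBIC))
    print(n,bot.camera_params(n))
print(bot.get_obs())
E
```

```text
top {'fovy': 43.44782333530475, 'cx': 258.11349153315115, 'cy': 191.47708987602456, 'camera_from_world': array([[-6.51788520e-02, -9.97850423e-01,  6.80083365e-03,
        -4.11565690e+01],
       [-9.76877641e-01,  6.24152563e-02, -2.04485719e-01,
         4.95124820e+02],
       [ 2.03621685e-01, -1.99717268e-02, -9.78845922e-01,
         1.35374433e+03],
       [ 0.00000000e+00,  0.00000000e+00,  0.00000000e+00,
         1.00000000e+00]])}
side {'fovy': 44.28049302927253, 'cx': 248.7795606056523, 'cy': 192.1001905223084, 'camera_from_world': array([[ 8.89726932e-01, -4.56405919e-01,  8.92317042e-03,
        -4.65015092e+02],
       [-1.81683846e-01, -3.71975174e-01, -9.10288663e-01,
         1.28671956e+02],
       [ 4.18780332e-01,  8.08287143e-01, -4.13877913e-01,
         1.03187587e+03],
       [ 0.00000000e+00,  0.00000000e+00,  0.00000000e+00,
         1.00000000e+00]])}
{'time': 0.1, 'joint_positions': array([-1.35799687e+00,  3.42649135e-01,  1.52488429e+00, -1.91639982e-05,
        1.27543411e+00, -1.46014256e-01]), 'dq': array([-0.00048528, -0.00343913, -0.00218996, -0.00012486,  0.00015504,
        0.00152387]), 'tau': array([ 2.56430882e-03, -4.32004738e+01, -2.44694620e+01,  7.19361333e-02,
        5.26263379e-02, -4.50610310e-05]), 'tool_pos': array([ 184.29818127, -491.23123327,  243.12947254]), 'tcp_rot': array([-3.14022973e+00, -1.81908748e-04,  3.58819182e-01]), 'contact_force': array([-0.32062715,  0.26880241,  0.53551092]), 'moment': array([ 0.03211824, -0.02299602, -0.04656878]), 'finger_force': 0.0, 'grip_width': 91.64596893320493}
```

View pics/top0.png

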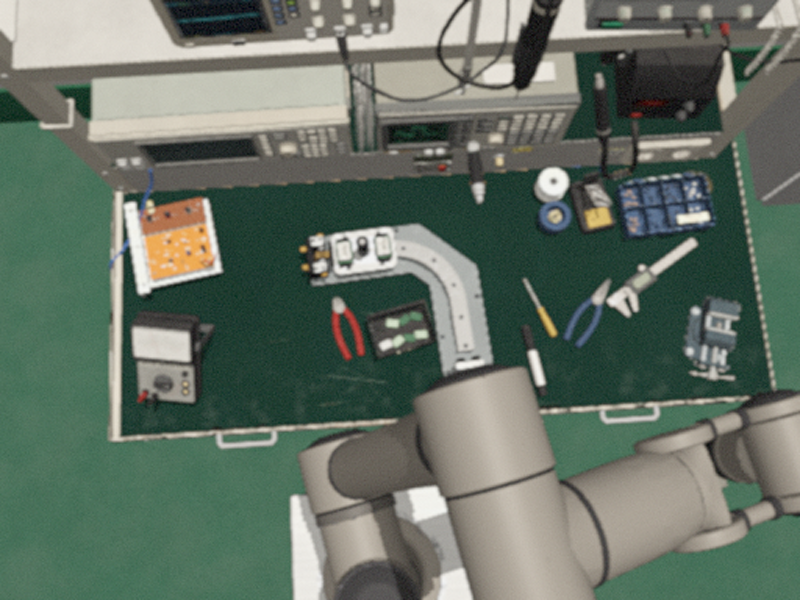

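View pics/side0.png

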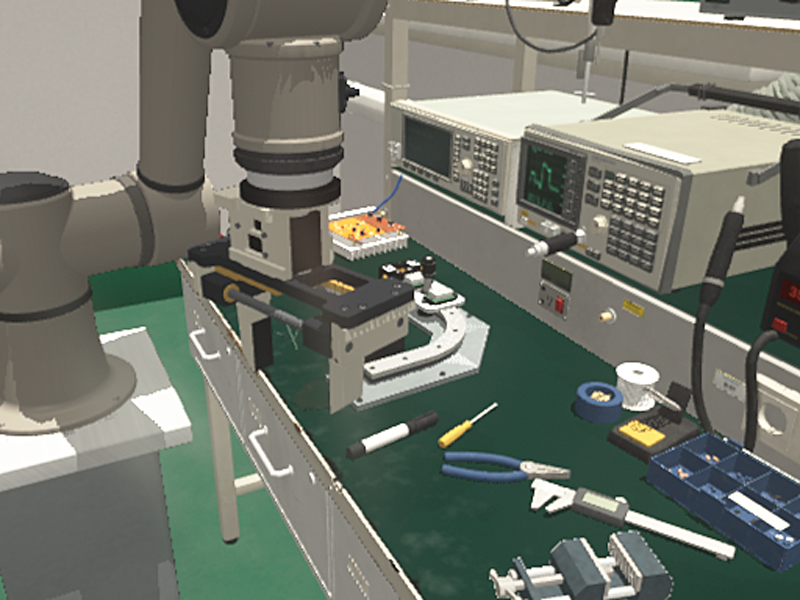

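The top view shows the carrier, with its knob at about (363,243) in the enlarged picture and the socket at its left. The bend is near (450,265), and the stop leg runs down to about (470,370), partly hidden by the arm. I'll enlarge that region.

```bash
python3 - <<'E'
from plant import bot
import cv2
im=bot.capture("top")[134:250,180:325]
cv2.imwrite("pics/crop1.png",cv2.resize(im,None,fx=5,fy=5,interpolation=cv2.INTER_CUBIC))
E
```

```text
(no output)
```

View pics/crop1.png

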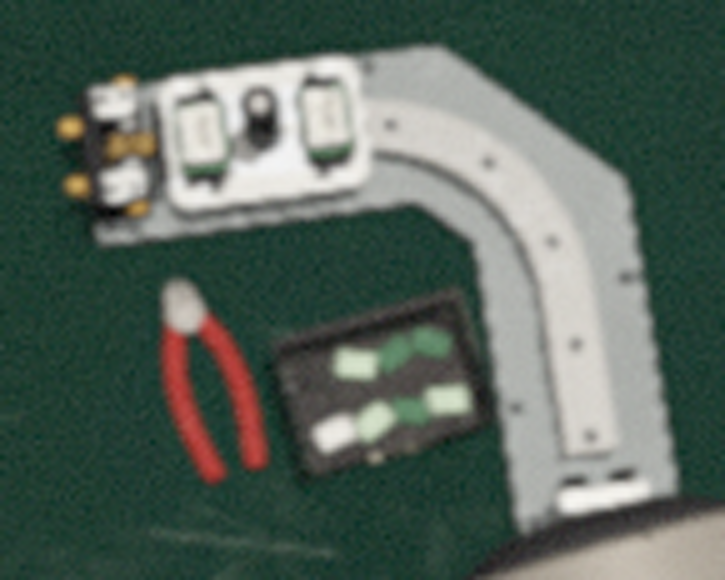

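```bash
cat > h.py <<'E'
import numpy as np
from plant import bot
from scipy.optimize import least_squares
def cam(n):
    p=bot.camera_params(n); return 192/np.tan(np.radians(p["fovy"]/2)),p["cx"],p["cy"],p["camera_from_world"]
def ray(n,uv,z):
    f,cx,cy,T=cam(n); R,t=T[:3,:3],T[:3,3]; c=-R.T@t
    d=R.T@np.array([(uv[0]-cx)/f,(uv[1]-cy)/f,1]); return c+d*(z-c[2])/d[2]
def proj(n,P):
    f,cx,cy,T=cam(n); q=T[:3,:3]@P+T[:3,3]; return np.array([f*q[0]/q[2]+cx,f*q[1]/q[2]+cy])
def line(p):
    x,y=p
    if y>38:return x-82
    if x<-38:return -82-y
    return np.hypot(x+38,y-38)-120
E
python3 - <<'E'
from h import *
c=lambda u,v:(180+(u+.5)/5-.5,134+(v+.5)/5-.5)
knob=ray("top",c(261,104),100)[:2]; end=ray("top",c(591,453),30)[:2]
H=[ray("top",c(*p),30)[:2] for p in[(391,125),(489,162),(553,242),(576,345),(590,436)]]
def loc(s,P):
    co,si=np.cos(s[2]),np.sin(s[2]); d=np.array(P)-s[:2]; return np.array([co*d[0]+si*d[1],-si*d[0]+co*d[1]])
def res(s): return np.r_[loc(s,knob)-[82,83],loc(s,end)-[-134,-82],[line(loc(s,h)) for h in H]]
r=least_squares(res,[knob[0]-82,knob[1]-83,0.1]);s=r.x
print("track",s,np.round(r.fun,1),"knob",knob,"end",end)
co,si=np.cos(s[2]),np.sin(s[2])
for n,p in dict(knob=(82,83),bendstart=(82,38),mid=(-38+81.7,38-81.7),bendend=(-38,-77.5),final=(-88,-82),ctr=(-38,38)).items():
    w=s[:2]+[co*p[0]-si*p[1],si*p[0]+co*p[1]]; print(n,np.round(w,1),np.hypot(*w).round())
E
```

```text
track [ 5.18974810e+02 -9.25402176e+01  6.91925638e-02] [-0.9  0.1  0.1  0.8  0.2  0.8  0.2  0.1  0.1] knob [594.10345588  -4.02200493] end [ 391.03753505 -182.76155242]
knob [595.   -4.1] 595.0
bendstart [598.2 -49. ] 600.0
mid [ 565.6 -133.1] 581.0
bendend [ 486.4 -172.5] 516.0
final [ 436.9 -180.4] 473.0
ctr [478.4 -57.3] 482.0
```

```bash
python3 -m pendant '[[[0.8,0.95,0],[0,0,-0.24],1],[[0.8,0.95,0],[0,0,-0.24],1],[[0.8,0.95,0],[0,0,-0.24],1],[[0.8,0.95,0],[0,0,-0.24],1],[[0.8,0.95,0],[0,0,-0.24],1],[[0.8,0.95,0],[0,0,-0.24],1],[[0.8,0.95,0],[0,0,-0.24],1],[[0.8,0.95,0],[0,0,-0.24],1],[[0.8,0.95,0],[0,0,-0.24],1],[[0.8,0.95,0],[0,0,-0.24],1]]'
```

```text
time: 0.98
tool_pos: [425.2, -204.9, 243.7]
tcp_rot: [3.142, 0.0, 0.069]
contact_force: [-0.6, 0.1, -0.2]
grip_width: 92.1
finger_force: 0.0
```

```bash
python3 -m pendant '[[[0.71,0.84,-0.3],[0,0,0],1],[[0.71,0.84,-0.3],[0,0,0],1],[[0.71,0.84,-0.3],[0,0,0],1],[[0.71,0.84,-0.3],[0,0,0],1],[[0.71,0.84,-0.3],[0,0,0],1],[[0.71,0.84,-0.3],[0,0,0],1],[[0.71,0.84,-0.3],[0,0,0],1],[[0.71,0.84,-0.3],[0,0,0],1],[[0,0,-0.3],[0,0,0],1],[[0,0,-0.3],[0,0,0],1]]' && python3 - <<'E'
from h import *
import cv2
a=bot.capture("side")[110:230,190:340]; b=bot.capture("top")[110:260,170:330]
a=cv2.resize(a,(600,480),interpolation=cv2.INTER_CUBIC)
cv2.imwrite("pics/s1.png",a)
cv2.imwrite("pics/t1.png",cv2.resize(b,(640,600),interpolation=cv2.INTER_CUBIC))
q=lambda n,P:proj(n,np.array(P))
o=q("side",[595,-4,100]); print("knob top side crop",(o-[190,110])*4+1.5,"tcp",(q("side",[595,-4,154])-[190,110])*4+1.5)
E
```

```text
time: 1.82
tool_pos: [594.9, -3.7, 152.4]
tcp_rot: [3.142, 0.001, 0.074]
contact_force: [-0.7, -0.7, -0.5]
grip_width: 91.5
finger_force: 0.0
knob top side crop [339.03940209 224.60876611] tcp [341.67396613 146.2474415 ]
```

View pics/s1.png

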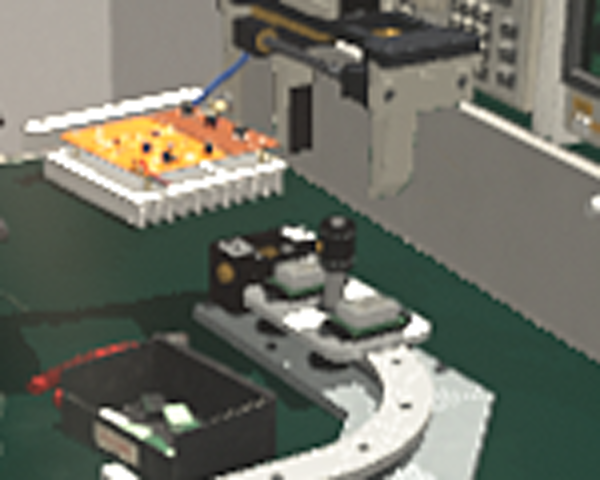

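View pics/t1.png

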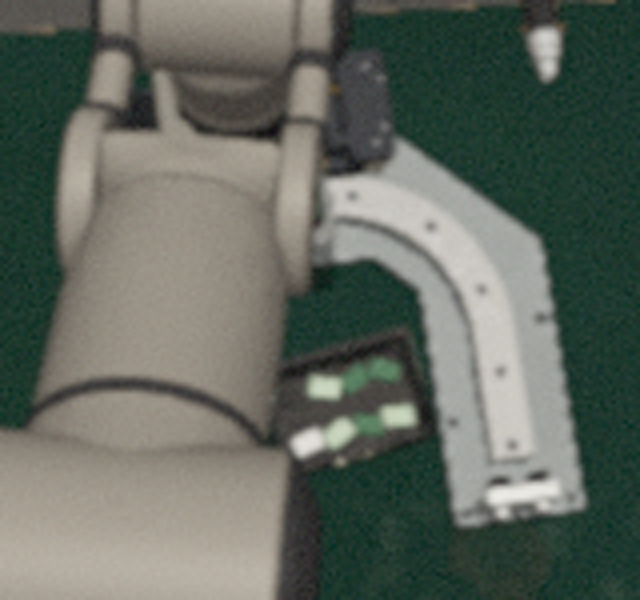

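The side view has the knob's top at crop (337,220), against a prediction of (339,225), so the fit holds to about 1 mm. The fingers straddle it along the rail. The top view shows the stop and the rail end where the fit puts them. I'll go down and grip.

```bash
python3 -m pendant '[[[0,0,-0.32],[0,0,0],1],[[0,0,-0.32],[0,0,0],1],[[0,0,-0.32],[0,0,0],1],[[0,0,-0.32],[0,0,0],1],[[0,0,-0.32],[0,0,0],1],[[0,0,-0.32],[0,0,0],1],[[0,0,-0.32],[0,0,0],1],[[0,0,0],[0,0,0],1],[[0,0,0],[0,0,0],-1],[[0,0,0],[0,0,0],-1]]'
python3 -m pendant '[[[0,0,0],[0,0,0],-1],[[0,0,0],[0,0,0],-1],[[0,0,0],[0,0,0],-1],[[0,0,0],[0,0,0],-1],[[0,0,0],[0,0,0],-1],[[0,0,0],[0,0,0],-1],[[0,0,0],[0,0,0],-1],[[0,0,0],[0,0,0],-1],[[0,0,0],[0,0,0],-1],[[0,0,0],[0,0,0],-1]]'
```

```text
time: 2.75
tool_pos: [595.1, -5.0, 86.8]
tcp_rot: [3.141, -0.001, 0.071]
contact_force: [0.2, -0.9, 0.8]
grip_width: 83.0
finger_force: 0.0
time: 3.58
tool_pos: [594.5, -2.6, 86.6]
tcp_rot: [-3.138, 0.0, 0.071]
contact_force: [-1.3, 9.2, 2.1]
grip_width: 23.3
finger_force: 30.0
```

```bash
python3 - <<'E'
from h import *
def P(s): # s=0 at y=83 on the middle line
    if s<45:return np.array([82,83-s])
    a=(s-45)/120
    if a<np.pi/2:return np.array([-38+120*np.cos(a),38-120*np.sin(a)])
    return np.array([-38-(s-45-60*np.pi),-82])
s=np.r_[0,4,8,12,18,24,30,40,50,60,70,np.arange(82,274,12),274,279,283.5]
M=np.array([(P(v-32)+P(v+32))/2 for v in s]); 
co,si=np.cos(.0692),np.sin(.0692); W=M@np.array([[co,si],[-si,co]])
d=np.diff(W,axis=0)/30; r=np.round(np.cumsum(d,axis=0),2); r=np.diff(np.r_[[[0,0]],r],axis=0)
W+= [518.97,-92.54]
for i in range(len(d)): print(i+1,np.round(r[i],2),np.round(W[i+1],0),np.round(M[i+1],0))
E
```

```text
1 [ 0.01 -0.13] [595.  -8.] [82. 79.]
2 [ 0.01 -0.14] [596. -12.] [82. 75.]
3 [ 0.01 -0.13] [596. -16.] [82. 71.]
4 [ 0.01 -0.2 ] [596. -22.] [82. 65.]
5 [ 0.01 -0.2 ] [596. -28.] [82. 59.]
6 [ 0.  -0.2] [597. -34.] [81. 53.]
7 [-0.01 -0.33] [596. -44.] [80. 43.]
8 [-0.02 -0.33] [596. -54.] [79. 33.]
9 [-0.03 -0.33] [595. -64.] [77. 24.]
10 [-0.05 -0.32] [593. -73.] [75. 14.]
11 [-0.08 -0.38] [591. -85.] [72.  3.]
12 [-0.11 -0.37] [588. -96.] [68. -8.]
13 [-0.14 -0.35] [ 583. -106.] [ 63. -18.]
14 [-0.19 -0.34] [ 578. -117.] [ 57. -28.]
15 [-0.21 -0.32] [ 571. -126.] [ 50. -37.]
16 [-0.24 -0.3 ] [ 564. -135.] [ 42. -46.]
17 [-0.28 -0.27] [ 556. -143.] [ 33. -53.]
18 [-0.3  -0.25] [ 547. -151.] [ 24. -60.]
19 [-0.32 -0.21] [ 537. -157.] [ 14. -66.]
20 [-0.34 -0.18] [ 527. -162.] [  3. -70.]
21 [-0.36 -0.14] [ 516. -167.] [ -8. -74.]
22 [-0.37 -0.12] [ 505. -170.] [-19. -77.]
23 [-0.38 -0.1 ] [ 494. -173.] [-31. -79.]
24 [-0.39 -0.08] [ 482. -176.] [-43. -80.]
25 [-0.39 -0.06] [ 470. -178.] [-55. -82.]
26 [-0.4  -0.05] [ 458. -179.] [-67. -82.]
27 [-0.4  -0.03] [ 446. -180.] [-79. -82.]
28 [-0.16 -0.01] [ 441. -180.] [-84. -82.]
29 [-0.15 -0.01] [ 437. -180.] [-88. -82.]
```

```bash
python3 -m pendant '[[[0.01,-0.13,0],[0,0,0],-1],[[0.01,-0.14,0],[0,0,0],-1],[[0.01,-0.13,0],[0,0,0],-1],[[0.01,-0.2,0],[0,0,0],-1],[[0.01,-0.2,0],[0,0,0],-1],[[0,-0.2,0],[0,0,0],-1],[[0,0,0],[0,0,0],-1],[[0,0,0],[0,0,0],-1],[[0,0,0],[0,0,0],-1],[[0,0,0],[0,0,0],-1]]'
```

```text
time: 4.42
tool_pos: [596.3, -35.3, 86.6]
tcp_rot: [3.141, -0.0, 0.071]
contact_force: [0.1, -2.0, -0.3]
grip_width: 23.5
finger_force: 30.0
```

```bash
python3 -m pendant '[[[-0.01,-0.33,0],[0,0,0],-1],[[-0.02,-0.33,0],[0,0,0],-1],[[-0.03,-0.33,0],[0,0,0],-1],[[-0.05,-0.32,0],[0,0,0],-1],[[-0.08,-0.38,0],[0,0,0],-1],[[-0.11,-0.37,0],[0,0,0],-1],[[-0.14,-0.35,0],[0,0,0],-1],[[0,0,0],[0,0,0],-1],[[0,0,0],[0,0,0],-1],[[0,0,0],[0,0,0],-1]]'
```

```text
time: 5.25
tool_pos: [582.9, -108.0, 86.5]
tcp_rot: [3.141, 0.0, 0.07]
contact_force: [-2.5, -1.8, 1.6]
grip_width: 23.1
finger_force: 30.0
```

```bash
python3 -m pendant '[[[-0.19,-0.33,0],[0,0,0],-1],[[-0.21,-0.31,0],[0,0,0],-1],[[-0.24,-0.29,0],[0,0,0],-1],[[-0.28,-0.27,0],[0,0,0],-1],[[-0.3,-0.25,0],[0,0,0],-1],[[-0.32,-0.21,0],[0,0,0],-1],[[-0.34,-0.18,0],[0,0,0],-1],[[-0.36,-0.14,0],[0,0,0],-1],[[0,0,0],[0,0,0],-1],[[0,0,0],[0,0,0],-1]]'
```

```text
time: 6.08
tool_pos: [513.8, -167.1, 86.5]
tcp_rot: [-3.141, 0.003, 0.07]
contact_force: [-5.4, 2.8, 6.1]
grip_width: 23.3
finger_force: 30.0
```

```bash
python3 -m pendant '[[[-0.34,-0.12,0],[0,0,0],-1],[[-0.38,-0.1,0],[0,0,0],-1],[[-0.39,-0.08,0],[0,0,0],-1],[[-0.39,-0.06,0],[0,0,0],-1],[[-0.4,-0.05,0],[0,0,0],-1],[[-0.3,-0.02,0],[0,0,0],-1],[[0,0,0],[0,0,0],-1],[[0,0,0],[0,0,0],-1],[[0,0,0],[0,0,0],-1],[[0,0,0],[0,0,0],-1]]' && python3 - <<'E'
from h import *
import cv2
b=bot.capture("side")[130:250,180:330]
cv2.imwrite("pics/s2.png",cv2.resize(b,(750,600),interpolation=cv2.INTER_CUBIC))
E
```

```text
time: 6.92
tool_pos: [450.2, -179.9, 86.5]
tcp_rot: [3.141, 0.0, 0.071]
contact_force: [-1.0, -0.7, 1.3]
grip_width: 23.4
finger_force: 30.0
```

View pics/s2.png

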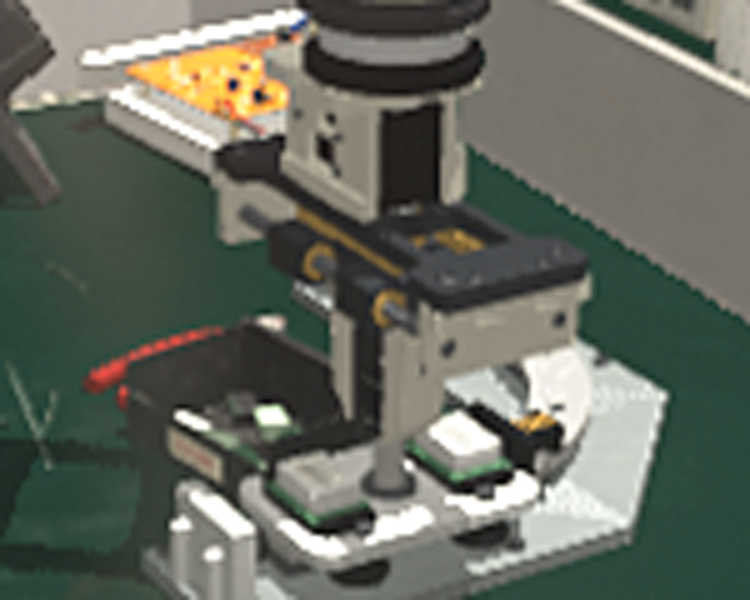

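The carrier is on the stop leg, with its leading edge at about (255,510) in the crop. A small gap remains to the bracket at about (220,530). I'll creep in.

```bash
python3 -m pendant '[[[-0.1,-0.01,0],[0,0,0],-1],[[-0.1,0,0],[0,0,0],-1],[[-0.1,-0.01,0],[0,0,0],-1],[[-0.05,0,0],[0,0,0],-1],[[-0.04,0,0],[0,0,0],-1],[[-0.03,0,0],[0,0,0],-1],[[0,0,0],[0,0,0],-1],[[0,0,0],[0,0,0],-1],[[0,0,0],[0,0,0],-1],[[0,0,0],[0,0,0],-1]]'
```

```text
time: 7.8
tool_pos: [437.7, -180.2, 86.6]
tcp_rot: [3.141, -0.001, 0.071]
contact_force: [6.1, 2.0, -2.0]
grip_width: 23.0
finger_force: 30.0
```

```bash
python3 -m pendant '[[[-0.03,0,0],[0,0,0],-1],[[-0.03,0,0],[0,0,0],-1],[[0,0,0],[0,0,0],-1],[[0,0,0],[0,0,0],-1],[[0,0,0],[0,0,0],-1],[[0,0,0],[0,0,0],-1],[[0,0,0],[0,0,0],-1],[[0,0,0],[0,0,0],-1],[[0,0,0],[0,0,0],-1],[[0,0,0],[0,0,0],-1]]'
```

```text
time: 8.63
tool_pos: [437.1, -180.4, 87.1]
tcp_rot: [3.14, -0.004, 0.07]
contact_force: [8.6, 1.6, -1.1]
grip_width: 23.4
finger_force: 30.0
```

The force is building while the carrier barely moves, so it is against the buffers. I'll release and then rise.

```bash
python3 -m pendant '[[[0,0,0],[0,0,0],0],[[0,0,0],[0,0,0],0.5],[[0,0,0],[0,0,0],0.5],[[0,0,0],[0,0,0],0.5],[[0,0,0],[0,0,0],0.5],[[0,0,0],[0,0,0],0.5],[[0,0,0],[0,0,0],0.5],[[0,0,0.3],[0,0,0],0.5],[[0,0,0.5],[0,0,0],0.5],[[0,0,0.8],[0,0,0],0.5]]'
python3 -m pendant '[[[0,0,0.9],[0,0,0],0.5],[[0,0,0.9],[0,0,0],0.5],[[0.5,0,0.9],[0,0,0],0.5],[[1,0,0.3],[0,0,0],0.5],[[1,0,0],[0,0,0],0.5],[[1,0,0],[0,0,0],0.5],[[1,0,0],[0,0,0],0.5],[[0.5,0,0],[0,0,0],0.5],[[0,0,0],[0,0,0],0.5],[[0,0,0],[0,0,0],0.5]]' && python3 - <<'E'
from h import *
import cv2
b=bot.capture("side")[130:250,180:330]
cv2.imwrite("pics/s3.png",cv2.resize(b,(750,600),interpolation=cv2.INTER_CUBIC))
print((proj("side",np.array([436.9,-180.4,100]))-[180,130])*5+2)
E
```

```text
time: 9.47
tool_pos: [434.4, -179.6, 134.1]
tcp_rot: [-3.139, 0.003, 0.071]
contact_force: [0.3, 0.3, 0.2]
grip_width: 68.8
finger_force: 0.0
time: 10.3
tool_pos: [585.3, -179.9, 224.4]
tcp_rot: [-3.141, 0.001, 0.072]
contact_force: [0.4, -0.8, 0.3]
grip_width: 69.0
finger_force: 0.0
[361.81940532 370.74942173]
```

View pics/s3.png

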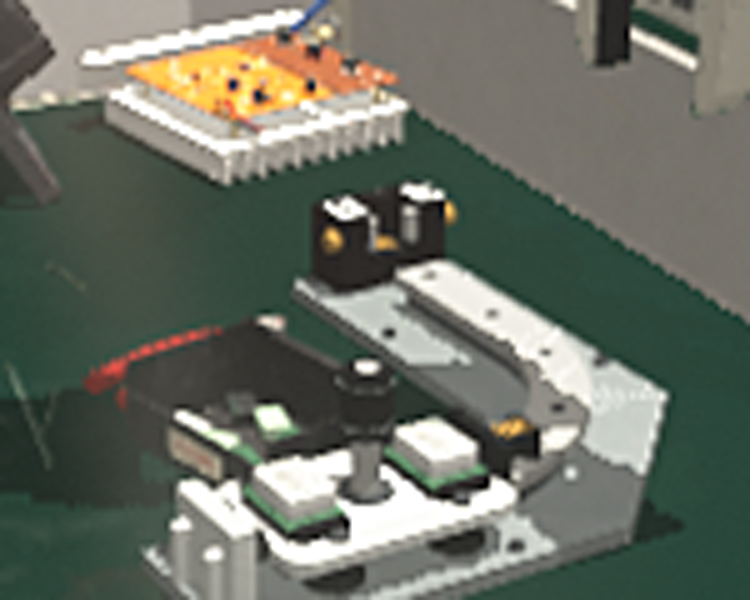

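The carrier is released and stands at the stop. The knob's top is at about (367,366) against a predicted (362,371). I'll check the remaining gap closely.

```bash
python3 - <<'E'
from h import *
import cv2
b=np.mean([bot.capture("side")[195:255,200:280] for _ in range(4)],axis=0).astype(np.uint8)
cv2.imwrite("pics/s4.png",cv2.resize(b,(800,600),interpolation=cv2.INTER_CUBIC))
co,si=np.cos(.0692),np.sin(.0692)
def w(x,y,z):return np.array([518.97+co*x-si*y,-92.54+si*x+co*y,z])
for k,p in dict(knobtop=(-88,-82,100),knobtop8=(-80,-82,100),brk_top_near=(-148,-108,52),brk_top_far=(-148,-56,52),plate_edge_near=(-148,-112,50),plate_far=(-148,-52,50)).items():print(k,np.round((proj("side",w(*p))-[200,195])*10+4.5))
E
```

```text
knobtop [524.  92.]
knobtop8 [555.  84.]
brk_top_near [344. 405.]
brk_top_far [227. 303.]
plate_edge_near [353. 421.]
plate_far [219. 304.]
```

View pics/s4.png

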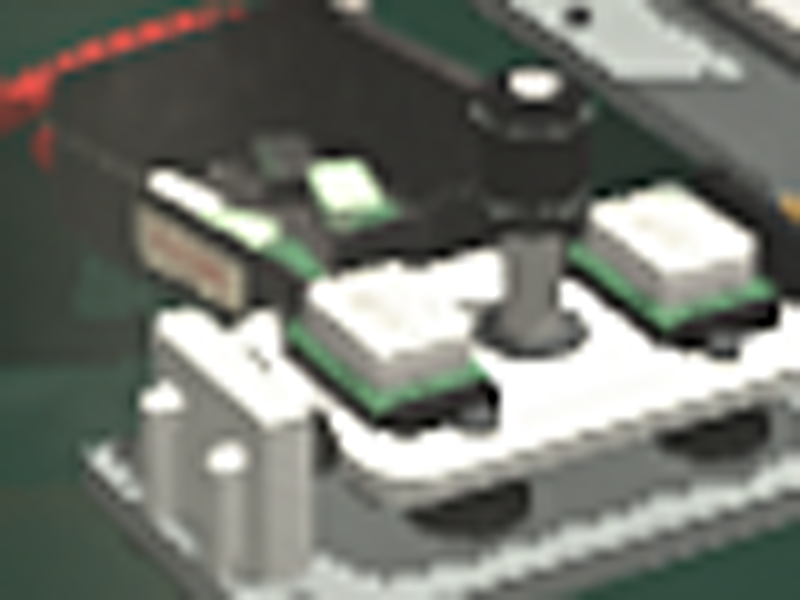

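In the enlarged crop the knob's top is at about (534,85). That is 2 to 4 mm from the nominal contact position and well inside the 8 mm allowance. The plate edge at about (335,440) meets the dark buffer, and the push had built up 8.6 N, more than rail friction alone would give. I'm handing it in.

```bash
python3 -c "
from plant import bot
print(bot.close_job())"
```

```text
the job is handed in; nothing more can be done
None
```

The carrier is unplugged, round the bend and resting at the unloading stop's buffers, by camera estimate within the 8 mm allowance; the gripper is clear and the job is handed in at about 10.5 s, with no verdict returned.

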